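# Start a self-tapping knob screw and run it down tight on a heat spreader

## Task

Take the orange-knobbed self-tapping screw out of the blue sloping cradle, stand it point down in the hole in the copper heat spreader on the white nylon standoff and let go of it there. Then take it again by the knob from above and, pushing firmly down, turn it clockwise until its thread bites; keep turning, with fresh grips, until the knob is fully home and tight on the copper, and leave it there. Leave the other parts where they are.

Things in the scene. Friction and masses are not known exactly. Their poses are not given: they have to be found in the camera images.
- screw: Loose self-tapping screw, about 0.3 kg, 95 mm long: ribbed orange knob (cylinder, 38 mm diameter, 38 mm high) on a steel shank. Origin: centre of the knob's flat underside; +z runs along the axis into the knob, the shank runs 57 mm to -z. It starts in the cradle with its axis 30 degrees off level, point lower, the knob out in the open.
- knob (a point): Middle of the screw's knob, on its axis, 19 mm above the knob's underside.
- cradle: Fixed blue rest on the shelf, 90 x 70 mm base; an open-topped channel, 32 mm wide outside, falls 30 degrees towards the cradle's +x and holds the screw's shank; the knob stands out at the upper (-x) end. Origin: on the underside, below the centre of the knob's underside, which is about 61 mm above it. The screw lifts out upward or back along its axis.
- seat (a point): Centre of the hole's mouth on top of the copper heat spreader (120 x 75 x 6 mm, fixed on the white nylon standoff, 108 mm above the shelf); z up. The upright hole is 26 mm wide to 24 mm deep, then 16.5 mm. Home: the knob's underside tight on the copper here. The thread has 1.6 mm play: after the knob touches, turn some 25 degrees more until it resists hard (over 0.4 N m) or it springs up.
- turntable: Fixed (braked) gray lazy susan, 330 mm diameter, top 30 mm above the shelf; carries the standoff with the heat spreader. Origin: centre of its underside.
- buzzer: Loose black round buzzer, 50 mm diameter, 26 mm high, on the turntable; to be left alone. Origin: centre of its underside.
- dip_socket: Loose purple DIP socket, 80 x 24 x 14 mm, on the turntable; to be left alone. Origin: centre of its underside.
- oscillator: Loose silver oscillator can, 66 x 40 x 21 mm, on the turntable; to be left alone. Origin: centre of its underside.
- tray: Fixed blue open tray 110 x 90 x 35 mm, on the other side of the turntable from the cradle. Origin: centre of its underside.
- spare_standoff: Loose white nylon standoff, 22 mm diameter, 74 mm high, upright in the tray; to be left alone. Origin: centre of its underside.
- thread (a point): On the screw's axis, 16 mm below the knob's underside, within its coarse right-hand three-start thread (crests 24 mm across, from 3 to 22 mm below the knob). It advances 24 mm per turn; clockwise seen from above drives it in.
- point (a point): The screw's flat 7 mm point, 57 mm below the knob's underside; the shank is 14 mm in diameter and tapers over its last 12 mm.
- lands (a point): On the hole's axis 9 mm below its mouth, where three nylon lands leave a 16 mm passage for the shank. Pushed straight, the thread lands on them with the knob's underside 7 to 15 mm above the copper (as the thread happens to lie) and goes no deeper. Turned clockwise under that push (0.15 N m) it follows the thread down and bites at about 7 mm, after at most a third of a turn; then it holds itself.
- core_top (a point): Top of the springy core in the hole, at rest 40 mm below the mouth. It carries the screw when stood in: the knob's underside then stays about 17 mm above the copper and the screw spins without biting. Besides the screw's weight, pushing it down takes 5 to 6 N at first and 0.2 N more per mm; a firm push for biting is about 15 N.
- spare_spreader: Loose spare copper plate, 100 x 60 x 6 mm, on the mat; to be left alone. Origin: centre of its underside.
Mind the look-alikes: they are no part of the job. What is shaped like the screw but pink or turquoise is not meant.

How it is judged (in metres and radians):
On the way, in this order (a step that is already met when the one before it is completed fails the run):
1. the screw stands in the hole, let go, not yet bitten (horizontal distance between screw and seat below 0.006 m and z of screw in the frame of seat between 0.012 and 0.02 m and angle between screw's own z axis and vertical below 0.2 rad and contact force between the fingers and screw below 0.1 N), for 0.2 s.
2. held again, it is pushed down firmly (more than 9.5 N against the standoff and its core) short of the depth where it bites (contact force between screw and station above 9.5 N and contact force between the fingers and screw above 2 N and z of screw in the frame of seat above 0.0055 m), for 0.05 s.
3. the thread has bitten and drawn the screw down (z of screw in the frame of seat below 0.0045 m and horizontal distance between screw and seat below 0.003 m), for 0.1 s.
At the end, for the whole second after the job is handed in: The screw is let go and at rest upright (within 0.05 rad) in the hole, within 3 mm of its centre, the knob's underside less than 1.1 mm above the copper, held down by its thread (z of screw in the frame of seat below 0.0011 m and horizontal distance between screw and seat below 0.003 m and angle between screw's own z axis and vertical below 0.05 rad and linear speed of screw below 0.01 m/s and contact force between the fingers and screw below 0.1 N); the robot touches nothing.
It fails at once if another loose part is moved more than 20 mm (distance of any of buzzer, dip_socket, oscillator, spare_standoff, spare_spreader from where it was at the start of the episode above 0.02 m).
It also fails if it takes over 72 s, if anything falls off the work surface, if the arm or the gripper's body presses on something with over 40 N, if the wrist force passes 120 N, or if a joint passes its speed limit or range.

## Robot

A 6-joint arm with a two-finger parallel gripper is mounted at the origin on the work surface. World frame = base frame: x ahead of the robot, y to its left, z up, the work surface at z = 0. Lengths are in mm, angles in rad, forces in N, time in s.
With the tool pointing down it reaches from about 300 to 775 mm from the base axis. Payload 14.6 kg.
Tool frame: the origin (TCP) lies at the very end of the fingers, on their centre line; the grasp point (between the pads) lies manip.grasp_offset behind it (manip.grasp_offset is the distance from the TCP to the grasp point, in mm); z points along the fingers, y is the direction in which the jaws open and shut (so a half turn about z gives the same grasp; the last joint's range is limited). The gripper opens to 94 mm and grips with 3 to 60 N. Pads are 16 mm wide; open, the fingers measure 119 mm over their backs; the gripper's body (75 mm by 177 mm) begins 78 mm behind the grasp point.
Start: joints at [1.279, 0.3, 1.521, -0, 1.321, -0.067], TCP at [122.599, 536.152, 205.446] pointing down, gripper open.
Joint ranges: [-3.03, 3.03], [-0.79, 2.21], [0.23, 2.52], [-1.04, 4.18], [0, 3.07], [-2.55, 2.55]. Speed limits (rad/s): [2.22, 2.22, 2.57, 3.14, 3.14, 3.14].

## Interface

Orientations are given as [roll, pitch, yaw] about the fixed x, y, z axes, in that order (R = Rz(yaw) Ry(pitch) Rx(roll)).
In Python, from cell import manip gives the robot as it stands.
- The arm moves only by the tool send_rows, never from a script. Its argument "commands" is a list of rows, each a list of 2 entries, a list of its own where there are three numbers: the shift along the tool's x, y, z in m, then the turn about the tool's z in rad. A call has exactly 8 rows; each row is the pose to reach, as a shift and turn from the pose commanded when the call began, along the tool's axes at that moment; what a row does not reach only later rows make up. A row lasts 1/12 s, in which the tool goes at most 41.7 mm and 7.16 degrees, less where a joint would pass 70% of its speed; a pose out of reach is approached as far as the arm can. A call with a gripper value outside its range is refused whole. "hand" is the closure, from -1 (fully open) to 1 (shut), so that 0 is half open, set as the call begins (left out, the last holds). The fingers move at their own pace and stop on an object; "force" is the grip in N (left out, the last holds). Time passes only in rows, so rows that repeat a pose let the fingers close, or fill a call up. It gives the time, the measured TCP pose, the force and the opening at its end, in the units of the state.
- manip.read_state(): the state, without advancing time (a new reading comes with each control period).
- manip.camera(name): name is "side" or "top"; returns the picture (384x512x3 uint8, red, green, blue); there is no depth.
- manip.camera_model(name): a dict with "K" (3x3 intrinsics, pixels), "eye" and "attitude" of the camera in the world. Camera axes: x right, y down, z forward; pixel columns grow to the right and rows downward; lengths in mm; the calibration is good to about 2 mm. A picture is of the moment at which its call begins. camera_model takes no time and is no camera call.
- manip.sign_off(): hands the job in, once; it reports no verdict.
The state is a dict: "clock": time; "joints": joint angles; "qd": joint speeds; "effort": joint torques, N m; "eef_pos": TCP position; "eef_rot": TCP orientation; "wrist_force": force on the tool from outside, world axes, zero at the start; "moment": the same for the moment, N m; "finger_gap": finger opening in mm.
Only numpy, scipy, OpenCV 4.12 (cv2) and the standard library are available. Lean on these libraries where they do the work, as an engineer would, in place of code of your own. Each camera call takes 0.05 s, during which the arm holds its last target.

## Working session

There is one attempt and no reset: what is moved stays moved. The work goes in short steps, Python scripts to look and compute and a tool call to move; the robot and the scene stay as the last step left them, time stands still between calls to the robot, and variables do not carry over. Pictures are saved under pics/ and viewed, and the job is handed in when it is done.

Besides the shell and the picture viewer there is one more tool, called by a JSON object that holds its "method" and its "body", one argument or row to a line. send_rows: Moves the arm, as the interface text tells. Its arguments: {"type":"object","properties":{"commands":{"type":"array","items":{"type":"array"}},"hand":{"type":"number"},"force":{"type":"number"}},"required":["commands"]}

```bash
ls; mkdir -p pics; python3 - <<'E'
from cell import manip
import cv2
print(manip.read_state()); print(manip.grasp_offset)
for n in("side","top"):
    im=manip.camera(n); cv2.imwrite(f"pics/{n}0.png",im[:,:,::-1]); print(manip.camera_model(n))
E
```

```text
pics
{'clock': 0.0, 'joints': array([ 1.27939175e+00,  3.00466975e-01,  1.52160988e+00,  2.18754710e-07,
        1.32069469e+00, -6.66260592e-02]), 'qd': array([ 1.46836676e-03, -3.67865942e-04,  4.98946362e-04,  2.28763003e-04,
        6.02292980e-06,  5.29950128e-04]), 'effort': array([ 5.07059904e-04, -5.31808734e+01, -3.52734411e+01,  7.08668190e-02,
        2.44415668e-02, -1.11486959e-04]), 'eef_pos': array([122.52769711, 535.89726431, 204.87641018]), 'eef_rot': array([-3.14041638e+00, -7.86986747e-05,  2.91681403e+00]), 'wrist_force': array([-0.60757827,  0.15421751, -0.14298995]), 'moment': array([-0.00639052,  0.02005373,  0.02492075]), 'finger_gap': 94.29275093867594}
18.8
{'K': array([[376.19434114,   0.        , 257.20309174],
       [  0.        , 376.19434114, 191.58957609],
       [  0.        ,   0.        ,   1.        ]]), 'eye': array([ 405.6940732 , -700.64311623,  863.67101591]), 'attitude': array([-2.44603586,  0.00670614, -0.20196566])}
{'K': array([[367.16880833,   0.        , 255.82338407],
       [  0.        , 367.16880833, 191.46934039],
       [  0.        ,   0.        ,   1.        ]]), 'eye': array([425.57252878, -53.11713401, 906.33427021]), 'attitude': array([-2.98794099,  0.02421843, -1.59243377])}
```

View pics/side0.png

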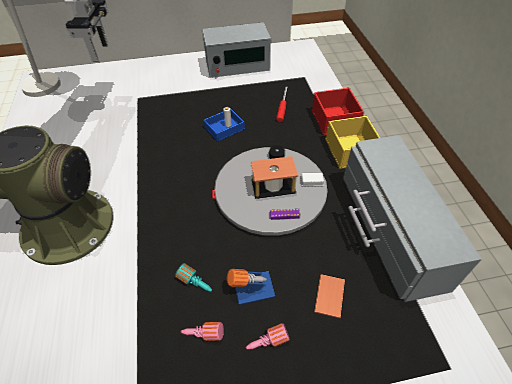

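View pics/top0.png

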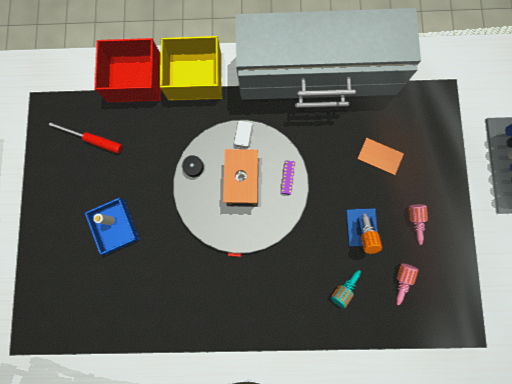

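```bash
cat > h.py <<'E'
from cell import manip
import cv2, numpy as np
from scipy.spatial.transform import Rotation as Ro
def cam(n):
    m=manip.camera_model(n); return m["K"],m["eye"],Ro.from_euler("xyz",m["attitude"]).as_matrix()
def ray(n,p):
    K,e,R=cam(n); return e,R@np.linalg.solve(K,[p[0],p[1],1.])
def onz(n,p,z):
    e,d=ray(n,p); return e+d*(z-e[2])/d[2]
def proj(n,P):
    K,e,R=cam(n); q=K@(R.T@(np.asarray(P,float)-e)); return q[:2]/q[2]
def tri(ps,pt):
    e1,d1=ray("side",ps); e2,d2=ray("top",pt)
    A=np.c_[d1,-d2]; s=np.linalg.lstsq(A,e2-e1,rcond=None)[0]
    a=e1+d1*s[0]; b=e2+d2*s[1]; return (a+b)/2,np.linalg.norm(a-b)
def big(n,f,**k):
    im=manip.camera(n)[:,:,::-1].copy(); return im
E
python3 - <<'E'
import cv2,numpy as np
from h import *
for n,box in(("side",(215,255,285,310)),("top",(335,195,395,265))):
    im=cv2.imread(f"pics/{n}0.png"); x0,y0,x1,y1=box
    c=im[y0:y1,x0:x1]; cv2.imwrite(f"pics/{n}_scr.png",cv2.resize(c,None,fx=9,fy=9,interpolation=cv2.INTER_CUBIC))
    box2=(240,145,310,205) if n=="side" else (210,140,275,215)
    x0,y0,x1,y1=box2;c=im[y0:y1,x0:x1]; cv2.imwrite(f"pics/{n}_seat.png",cv2.resize(c,None,fx=8,fy=8,interpolation=cv2.INTER_CUBIC))
    hsv=cv2.cvtColor(im,cv2.COLOR_BGR2HSV)
    m=cv2.inRange(hsv,(5,140,60),(20,255,255))
    k,l,s,ce=cv2.connectedComponentsWithStats(m)
    for i in range(1,k):
        if s[i,4]>30: print(n,s[i],ce[i])
E
```

```text
side [ 292   10  220  232 2735] [414.2786106  115.21279707]
side [  0  43  26  14 263] [11.25855513 49.62737643]
side [251 157  47  39 914] [273.18818381 170.32166302]
side [227 268  22  19 354] [237.22881356 277.39265537]
side [175 274  12  10  31] [180.74193548 278.19354839]
side [314 275  31  43 981] [329.55045872 295.6656473 ]
side [203 322  16   3  41] [210.63414634 323.02439024]
side [268 323  14   9  46] [274.67391304 327.08695652]
side [273 338  16   9  49] [280.42857143 341.6122449 ]
top [357 138  47  37 977] [380.04810645 155.9406346 ]
top [ 223  150   35   54 1649] [240.67434809 176.2844148 ]
top [408 208   6  13  46] [410.89130435 214.13043478]
top [361 231  22  23 391] [371.25831202 242.0741688 ]
top [396 265   8  15  51] [399.84313725 271.74509804]
top [332 285  10  11  34] [336.23529412 290.35294118]
```

```bash
python3 -c "
import cv2,numpy as np
a=[cv2.resize(cv2.imread('pics/%s.png'%n),(400,300)) for n in('side_scr','top_scr','side_seat','top_seat')]
"; ls -l pics
```

```text
total 1496
-rw-r--r-- 1 agent agent 294126 Dec  7 09:52 side0.png
-rw-r--r-- 1 agent agent 212342 Dec  7 09:53 side_scr.png
-rw-r--r-- 1 agent agent 212721 Dec  7 09:53 side_seat.png
-rw-r--r-- 1 agent agent 293688 Dec  7 09:52 top0.png
-rw-r--r-- 1 agent agent 275378 Dec  7 09:53 top_scr.png
-rw-r--r-- 1 agent agent 237287 Dec  7 09:53 top_seat.png
```

View pics/side_scr.png

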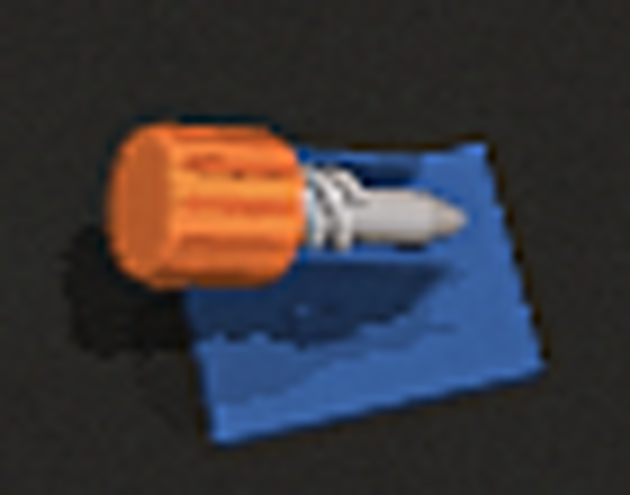

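View pics/top_scr.png

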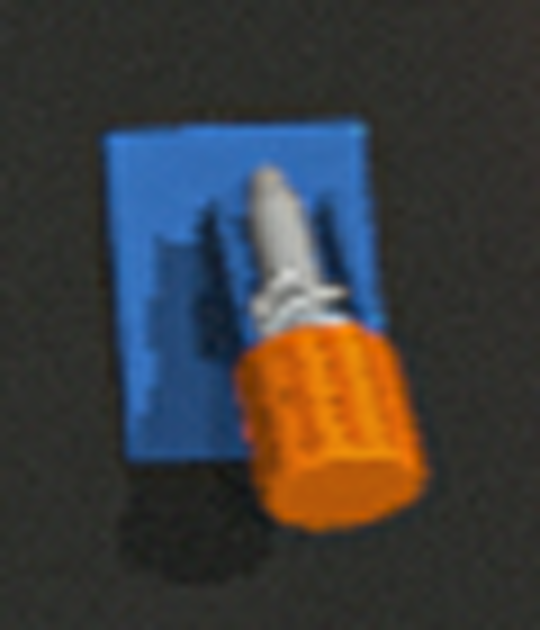

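View pics/side_seat.png

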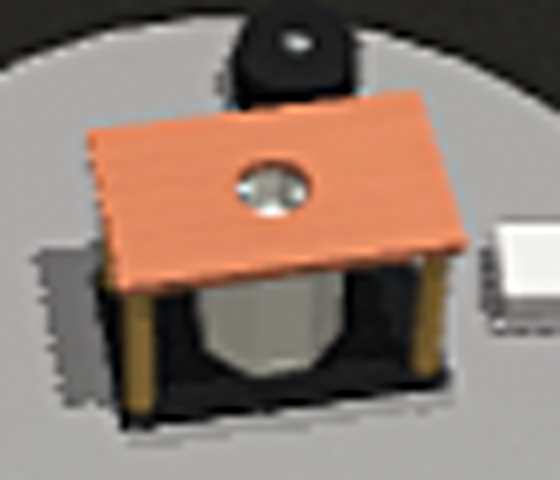

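View pics/top_seat.png

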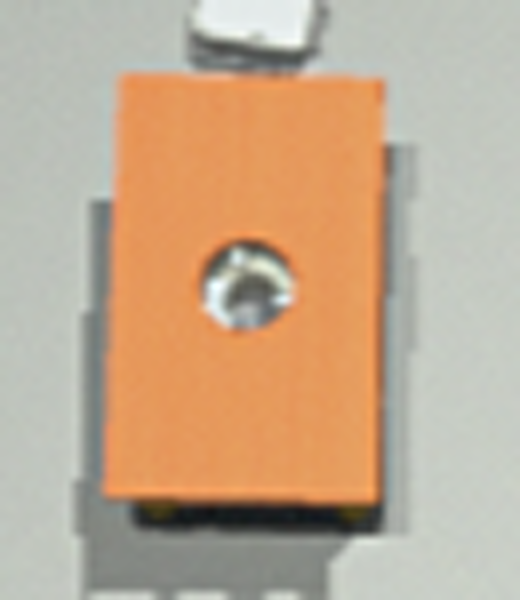

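```bash
python3 - <<'E'
from h import *
cap,g1=tri((230.3,277.3),(372.7,249.2)); pt,g2=tri((265.8,278.7),(364.1,213.6))
print(cap,g1,pt,g2,np.linalg.norm(cap-pt)); d=(cap-pt)/np.linalg.norm(cap-pt)
print("axis",d,np.degrees(np.arcsin(d[2])),np.degrees(np.arctan2(-d[1],-d[0])))
# hole
for n in("side","top"):
    im=cv2.imread(f"pics/{n}0.png"); hsv=cv2.cvtColor(im,cv2.COLOR_BGR2HSV)
    m=cv2.inRange(hsv,(3,110,60),(22,255,255))
    cs,h=cv2.findContours(m,cv2.RETR_CCOMP,cv2.CHAIN_APPROX_NONE)
    for c,hh in zip(cs,h[0]):
        if hh[3]>=0 and len(c)>12:
            mc=c.reshape(-1,2).mean(0)
            if (250<mc[0]<300 and 150<mc[1]<200) if n=="side" else (220<mc[0]<260 and 150<mc[1]<205):
                e=cv2.fitEllipse(c); print(n,e,onz(n,e[0],108))
    # copper plate corners
    for c,hh in zip(cs,h[0]):
        if hh[3]<0 and cv2.contourArea(c)>500:
            r=cv2.minAreaRect(c); b=cv2.approxPolyDP(c,4,True).reshape(-1,2); print(n,len(b),[onz(n,p,108)[:2].round(0) for p in b] if 4<=len(b)<=6 else '')
    # blue cradle
    m=cv2.inRange(hsv,(100,120,60),(125,255,255))
    cs,_=cv2.findContours(m,cv2.RETR_EXTERNAL,cv2.CHAIN_APPROX_NONE)
    for c in cs:
        if cv2.contourArea(c)>200: print(n,[ (p,onz(n,p,8)[:2].round(0)) for p in cv2.approxPolyDP(c,2.5,True).reshape(-1,2)])
print(tri((273.7,168.1),(240.4,175.3)))
E
```

```text
[ 419.60777108 -292.67487336   74.4461072 ] 2.244080859674953 [ 503.53611671 -291.04321896   30.2181773 ] 3.0677786653043735 94.88276597848011
axis [-0.88454784 -0.01719653  0.46613238] 27.78353263734775 1.1137492851805848
side ((273.473876953125, 168.45924377441406), (6.99689245223999, 9.614234924316406), 93.74722290039062) [587.82468635  -9.52299935 108.        ]
side 4 [array([ 615., -343.]), array([ 578., -421.]), array([ 626., -444.]), array([ 663., -365.])]
side 7 
side 6 [array([918.,  52.]), array([919., 141.]), array([810., 155.]), array([806.,  71.]), array([857.,  83.]), array([863.,  50.])]
side 6 [array([872., 856.]), array([851., 778.]), array([1083.,  754.]), array([1076., -354.]), array([1106., -314.]), array([1105.,  852.])]
side [(array([236, 287], dtype=int32), array([ 432., -287.])), (array([239, 304], dtype=int32), array([ 431., -331.])), (array([274, 296], dtype=int32), array([ 517., -328.])), (array([268, 271], dtype=int32), array([ 518., -261.])), (array([248, 271], dtype=int32), array([ 468., -250.])), (array([267, 279], dtype=int32), array([ 510., -282.]))]

[... 1083 characters left out ...]
ay([356, 228], dtype=int32), array([ 469., -275.])), (array([359, 224], dtype=int32), array([ 479., -283.])), (array([363, 232], dtype=int32), array([ 459., -291.])), (array([361, 217], dtype=int32), array([ 496., -289.])), (array([364, 212], dtype=int32), array([ 508., -297.])), (array([377, 231], dtype=int32), array([ 461., -325.]))]
top [(array([118, 197], dtype=int32), array([560., 310.])), (array([ 84, 213], dtype=int32), array([522., 393.])), (array([100, 254], dtype=int32), array([421., 349.])), (array([139, 239], dtype=int32), array([455., 254.])), (array([125, 201], dtype=int32), array([549., 292.]))]
(array([589.17063416,  -2.67167598, 101.67213215]), np.float64(2.156048223764269))
```

```bash
python3 - <<'E'
from h import *
for n in("side","top"):
    im=cv2.imread(f"pics/{n}0.png"); hsv=cv2.cvtColor(im,cv2.COLOR_BGR2HSV)
    m=cv2.inRange(hsv,(3,110,60),(22,255,255))
    cs,h=cv2.findContours(m,cv2.RETR_EXTERNAL,cv2.CHAIN_APPROX_NONE)
    for c in cs:
        M=cv2.moments(c)
        if 700<M['m00']<2500:
            p=(M['m10']/M['m00'],M['m01']/M['m00']); print(n,p,"spare z6",onz(n,p,6)[:2],"seat",onz(n,p,108)[:2])
    m=cv2.inRange(hsv,(0,0,120),(180,40,235))
    cs,h=cv2.findContours(m,cv2.RETR_EXTERNAL,cv2.CHAIN_APPROX_NONE)
    for c in cs:
        if len(c)<60: continue
        e=cv2.fitEllipse(c); 
        if 100<max(e[1])<160: 
            pts=np.array([onz(n,p,30)[:2] for p in c.reshape(-1,2)],float)
            A=np.c_[pts,np.ones(len(pts))]; s=np.linalg.lstsq(A,(pts**2).sum(1),rcond=None)[0]
            print(n,"tt",e,s[:2]/2,np.sqrt(s[2]+(s[:2]**2).sum()/4))
E
```

```text
side (329.4935400516796, 295.75434969853575) spare z6 [ 648.52001906 -354.21639226] seat [ 619.641526   -395.41578595]
side (273.4861638632664, 169.88768312533912) spare z6 [611.05317235  77.79836504] seat [586.63048845 -14.77912635]
side tt ((270.9403076171875, 190.3118438720703), (81.12892150878906, 104.1035385131836), 94.68016815185547) [581.9824956   -6.03121262] 138.91068677743894
top (240.48068258076884, 176.23113795417504) spare z6 [605.01514419   3.20128575] seat [584.68586497  -3.17909874]
top (380.27558782849235, 155.85650069156293) spare z6 [ 647.62322361 -347.25803925] seat [ 622.46682157 -313.93444675]
top (130.3148609381486, 74.7579908675799) spare z6 [884.86806933 289.49447743] seat [832.83390081 250.67957776]
```

```bash
cat >> h.py <<'E'
def plan(P,yaw=None,frm=None,fyaw=None):
    s=manip.read_state(); p=np.asarray(s["eef_pos"] if frm is None else frm,float); r=s["eef_rot"]
    y=r[2] if fyaw is None else fyaw
    d=np.asarray(P,float)-p; c,q=np.cos(y),np.sin(y)
    t=np.array([d[0]*c+d[1]*q, d[0]*q-d[1]*c, -d[2]])/1000
    turn=0 if yaw is None else -(yaw-y)
    print("shift",t.round(4),"turn",round(turn,3)); return t
E
python3 - <<'E'
from h import *
for n,a,b in(("side",(230.3,277.3),(265.8,278.7)),("top",(372.7,249.2),(364.1,213.6))):
    print(n,onz(n,a,80),onz(n,b,61-28.5))
plan((450,270,260)); plan((440,-60,260),0.044,frm=(450,270,260))
E
```

```text
side [ 420.6233772  -295.58317547   80.        ] [ 504.80711129 -292.15472187   32.5       ]
top [ 418.53371099 -291.03693802   80.        ] [ 501.79879345 -290.31899122   32.5       ]
shift [-0.3785 -0.1862 -0.0551] turn 0
shift [-0.0638 -0.3239 -0.    ] turn 2.873
```

{"method": "send_rows", "body": {
  "commands": [
    [[-0.04,-0.02,-0.01],0.1],
    [[-0.08,-0.04,-0.02],0.2],
    [[-0.12,-0.06,-0.03],0.3],
    [[-0.16,-0.08,-0.04],0.4],
    [[-0.2,-0.1,-0.05],0.5],
    [[-0.23,-0.12,-0.055],0.6],
    [[-0.26,-0.14,-0.055],0.7],
    [[-0.29,-0.17,-0.055],0.8]
  ],
  "hand": -1,
  "force": 10
}}

```text
clock: 0.77
eef_pos: [363.1, 312.8, 260.7]
eef_rot: [3.141, -0.0, 2.112]
wrist_force: [0.5, -0.4, 0.1]
finger_gap: 93.8
```

```bash
python3 - <<'E'
from h import *
s=manip.read_state();print(s["clock"],s["eef_pos"],s["eef_rot"],s["joints"]); plan((436,-100,200),0.04)
E
```

```text
0.7667 [363.1255807  312.80555748 260.68179484] [ 3.14094335e+00 -5.57069648e-05  2.11189481e+00] [ 6.34653425e-01  1.00369068e-01  1.63106112e+00 -5.26179272e-06
  1.40951080e+00  9.35558017e-02]
shift [-0.3914 -0.1502  0.0607] turn 2.072
```

{"method": "send_rows", "body": {
  "commands": [
    [[-0.035,-0.014,0.0],0.12],
    [[-0.07,-0.028,0.0],0.24],
    [[-0.11,-0.042,0.01],0.36],
    [[-0.15,-0.056,0.015],0.48],
    [[-0.185,-0.07,0.02],0.6],
    [[-0.22,-0.085,0.03],0.72],
    [[-0.26,-0.1,0.04],0.84],
    [[-0.295,-0.115,0.05],0.96]
  ]
}}

```text
clock: 1.43
eef_pos: [416.4, 0.4, 210.1]
eef_rot: [3.141, -0.0, 1.151]
wrist_force: [0.1, 0.3, -0.2]
finger_gap: 94.4
```

```bash
python3 - <<'E'
from h import *
s=manip.read_state();print(s["clock"],s["eef_pos"],s["eef_rot"]); plan((436,-293,150),0.04)
E
```

```text
1.4333 [416.44713312   0.43590214 210.07926913] [ 3.14108536e+00 -1.57898406e-04  1.15107296e+00]
shift [-0.26    0.1374  0.0601] turn 1.111
```

{"method": "send_rows", "body": {
  "commands": [
    [[-0.033,0.017,0.0],0.12],
    [[-0.066,0.034,0.0],0.24],
    [[-0.1,0.051,0.01],0.36],
    [[-0.132,0.068,0.02],0.48],
    [[-0.165,0.086,0.03],0.6],
    [[-0.2,0.104,0.04],0.72],
    [[-0.23,0.121,0.05],0.84],
    [[-0.26,0.1374,0.06],0.96]
  ]
}}

```text
clock: 2.1
eef_pos: [437.4, -292.9, 149.5]
eef_rot: [-3.141, 0.0, 0.19]
wrist_force: [0.6, 0.7, -0.3]
finger_gap: 93.8
```

{"method": "send_rows", "body": {
  "commands": [
    [[0,0,0.0],0.12],
    [[0,0,0.0],0.15],
    [[0,0,0.0],0.15],
    [[0,0,0.0],0.15],
    [[0,0,0.0],0.15],
    [[0,0,0.0],0.15],
    [[0,0,0.0],0.15],
    [[0,0,0.0],0.15]
  ]
}}

```text
clock: 2.77
eef_pos: [437.9, -290.8, 150.5]
eef_rot: [3.141, -0.0, 0.048]
wrist_force: [0.0, 1.4, 0.3]
finger_gap: 94.1
```

```bash
python3 - <<'E'
from h import *
s=manip.read_state();print(s["clock"],s["eef_pos"],s["eef_rot"]); plan((436,-293,52),0.04)
for n,b in(("side",(200,230,300,310)),("top",(330,190,430,290))):
    im=manip.camera(n)[:,:,::-1]; cv2.imwrite(f"pics/{n}1.png",cv2.resize(im[b[1]:b[3],b[0]:b[2]],None,fx=6,fy=6,interpolation=cv2.INTER_CUBIC)); print(proj(n,s["eef_pos"]),6*(proj(n,s["eef_pos"])-b[:2]+.5))
E
```

```text
2.7667 [ 437.86256455 -290.76547025  150.50488627] [ 3.14143613e+00 -2.06546537e-04  4.75802288e-02]
shift [-0.002   0.0021  0.0985] turn 0.008
[235.85434318 258.53218315] [218.12605905 174.19309889]
[381.99603084 239.62626523] [314.97618502 300.75759141]
```

View pics/side1.png

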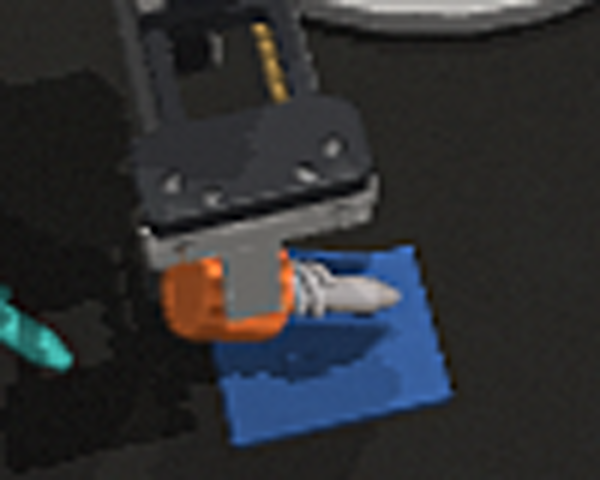

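View pics/top1.png

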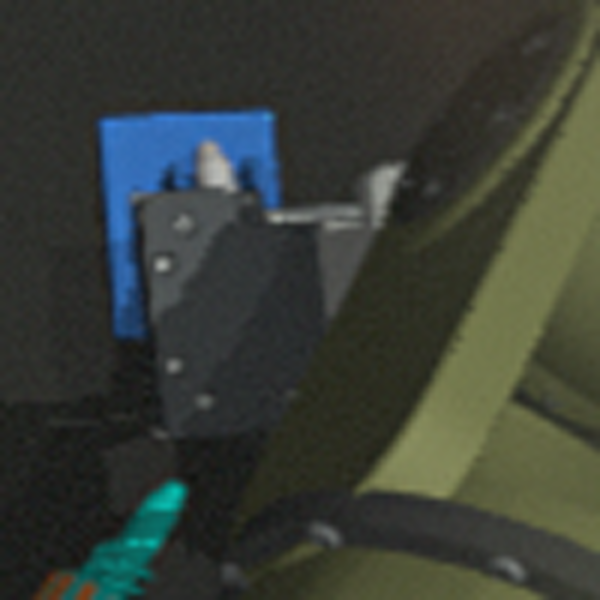

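```bash
python3 - <<'E'
from h import *
for dy in(-47,-60):
  for dx in(-8,8): print(dy,dx,6*(proj("side",(437.9+dx,-290.8+dy,150.5))-[200,230]+.5))
E
```

```text
-47 -8 [217.83664712 296.04366156]
-47 8 [263.48457197 287.39916815]
-60 -8 [224.11401438 330.20871558]
-60 8 [270.22896846 321.38533949]
```

{"method": "send_rows", "body": {
  "commands": [
    [[-0.002,0.001,0.015],0.008],
    [[-0.006,0.003,0.03],0.008],
    [[-0.006,0.003,0.05],0.008],
    [[-0.006,0.003,0.07],0.008],
    [[-0.006,0.003,0.08],0.008],
    [[-0.006,0.003,0.09],0.008],
    [[-0.006,0.003,0.096],0.008],
    [[-0.006,0.003,0.096],0.008]
  ],
  "hand": -0.2,
  "force": 5
}}

```text
clock: 3.53
eef_pos: [431.7, -294.0, 53.6]
eef_rot: [-3.141, 0.001, 0.039]
wrist_force: [0.0, -0.0, -0.5]
finger_gap: 56.3
```

```bash
python3 - <<'E'
from h import *
s=manip.read_state();print(s["clock"],s["eef_pos"],s["eef_rot"],s["wrist_force"],s["finger_gap"])
for n,b in(("side",(200,230,300,310)),("top",(330,190,430,290))):
    im=manip.camera(n)[:,:,::-1]; cv2.imwrite(f"pics/{n}2.png",cv2.resize(im[b[1]:b[3],b[0]:b[2]],None,fx=6,fy=6,interpolation=cv2.INTER_CUBIC))
E
```

```text
3.5333 [ 431.72694124 -294.02590273   53.64753206] [-3.14091188e+00  8.46485406e-04  3.89238601e-02] [ 0.04279037 -0.03591412 -0.50709937] 56.32040897173342
```

View pics/side2.png

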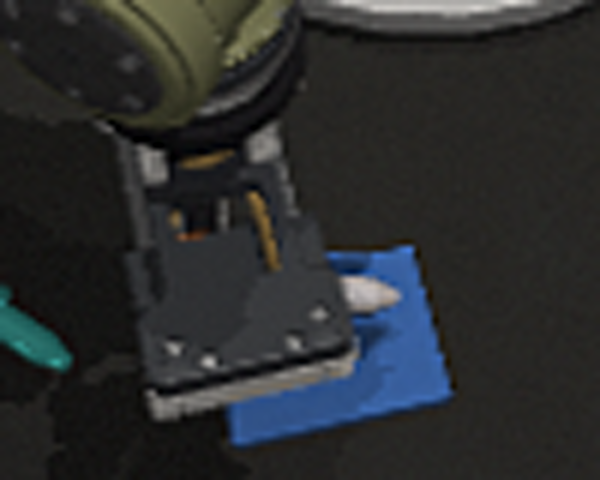

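View pics/top2.png

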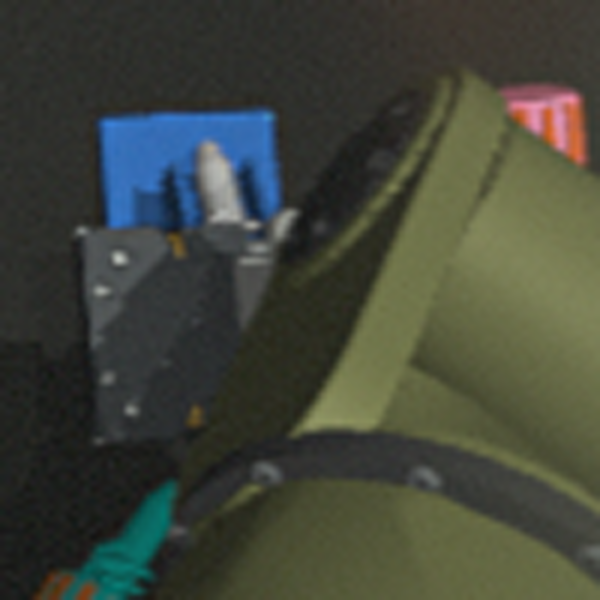

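{"method": "send_rows", "body": {
  "commands": [
    [[0,0,0.0],0],
    [[0,0,0.0],0],
    [[0,0,0.0],0],
    [[0,0,0.0],0],
    [[0,0,0.0],0],
    [[0,0,0.0],0],
    [[0,0,0.0],0],
    [[0,0,0.0],0]
  ],
  "hand": 0.06
}}

```text
clock: 4.3
eef_pos: [431.9, -294.2, 54.4]
eef_rot: [3.142, 0.0, 0.039]
wrist_force: [-1.0, 0.3, 0.3]
finger_gap: 44.2
```

{"method": "send_rows", "body": {
  "commands": [
    [[0,0,0.0],0],
    [[0,0,0.0],0],
    [[0,0,0.0],0],
    [[0,0,0.0],0],
    [[0,0,0.0],0],
    [[0,0,0.0],0],
    [[0,0,0.0],0],
    [[0,0,0.0],0]
  ],
  "hand": 1,
  "force": 8
}}

```text
clock: 4.97
eef_pos: [431.9, -294.2, 54.4]
eef_rot: [3.142, -0.0, 0.039]
wrist_force: [0.9, 1.2, -1.2]
finger_gap: 38.0
```

Held at 38 mm. Lift gently, back along the axis a bit and then up.

{"method": "send_rows", "body": {
  "commands": [
    [[0,0,-0.005],0],
    [[0,0,-0.012],0],
    [[0,0,-0.02],0],
    [[0,0,-0.03],0],
    [[0,0,-0.04],0],
    [[0,0,-0.05],0],
    [[0,0,-0.06],0],
    [[0,0,-0.06],0]
  ]
}}

```text
clock: 5.63
eef_pos: [432.6, -294.8, 116.9]
eef_rot: [3.139, -0.003, 0.039]
wrist_force: [0.4, 0.5, -3.2]
finger_gap: 37.6
```

```bash
python3 - <<'E'
from h import *
s=manip.read_state();print(s["clock"],s["eef_pos"],s["eef_rot"],s["wrist_force"],s["moment"],s["finger_gap"])
for n,b in(("side",(200,210,300,310)),):
    im=manip.camera(n)[:,:,::-1]; cv2.imwrite(f"pics/{n}3.png",cv2.resize(im[b[1]:b[3],b[0]:b[2]],None,fx=6,fy=6,interpolation=cv2.INTER_CUBIC))
E
```

```text
5.6333 [ 432.64909477 -294.80865802  116.86803993] [ 3.13937410e+00 -2.56969204e-03  3.87816687e-02] [ 0.37428524  0.51303933 -3.23278101] [-0.05263687  0.25063171  0.02300075] 37.605401402703556
```

View pics/side3.png

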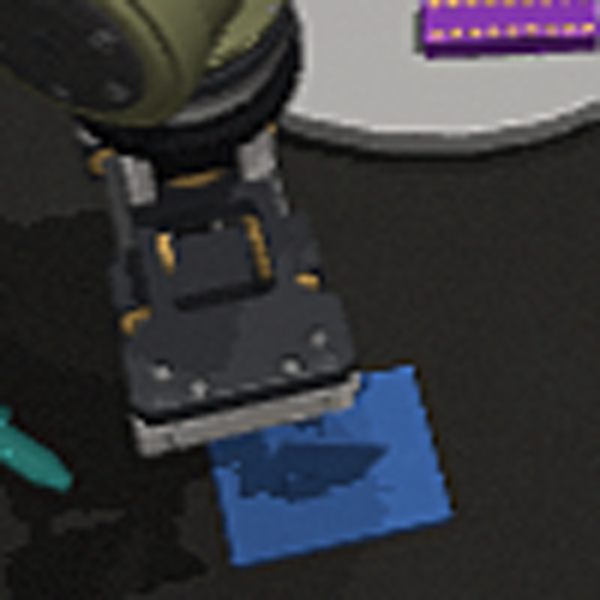

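{"method": "send_rows", "body": {
  "commands": [
    [[0,0,-0.01],0],
    [[0,0,-0.025],0],
    [[0,0,-0.045],0],
    [[0,0,-0.065],0],
    [[0,0,-0.085],0],
    [[0,0,-0.105],0],
    [[0,0,-0.12],0],
    [[0,0,-0.12],0]
  ]
}}

```text
clock: 6.35
eef_pos: [432.6, -294.7, 237.5]
eef_rot: [3.139, -0.003, 0.039]
wrist_force: [0.4, -0.6, -2.8]
finger_gap: 37.8
```

```bash
python3 - <<'E'
from h import *
s=manip.read_state();print(s["clock"],s["eef_pos"],s["eef_rot"],s["wrist_force"],s["moment"],s["finger_gap"])
for n,b in(("side",(190,180,290,280)),("top",(330,190,430,290))):
    im=manip.camera(n)[:,:,::-1]; cv2.imwrite(f"pics/{n}4.png",cv2.resize(im[b[1]:b[3],b[0]:b[2]],None,fx=6,fy=6,interpolation=cv2.INTER_CUBIC))
E
```

```text
6.35 [ 432.57780757 -294.71205919  237.4545389 ] [ 3.13879316 -0.00326778  0.03880426] [ 0.44947959 -0.55802519 -2.83486233] [-0.04649282  0.21942876 -0.03022087] 37.80717421776198
```

View pics/side4.png

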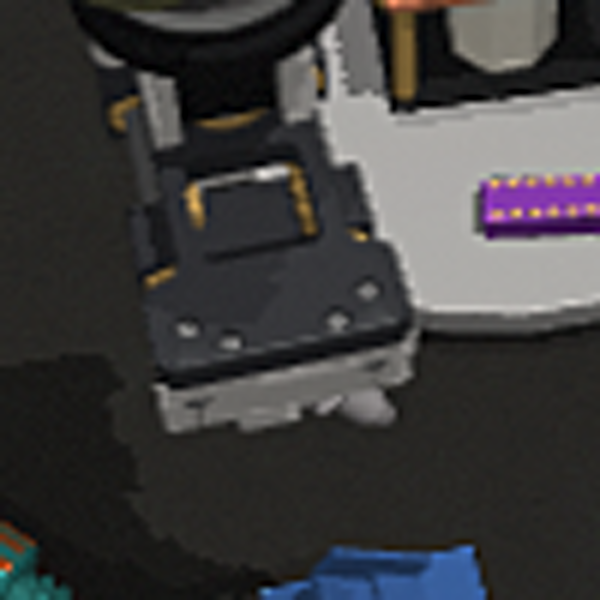

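View pics/top4.png

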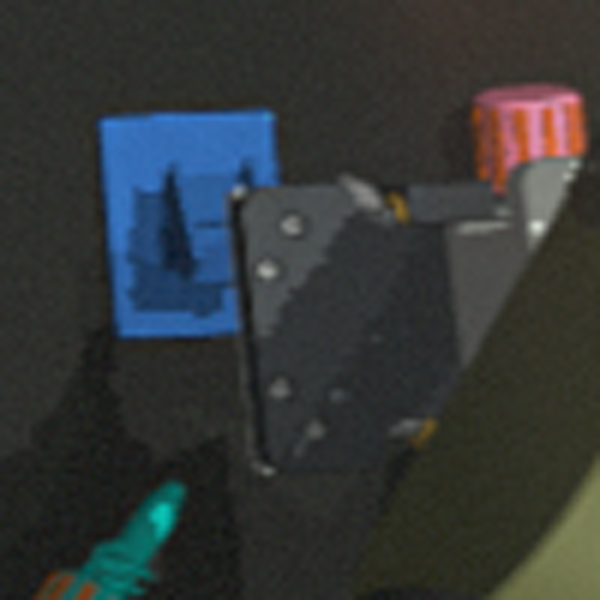

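```bash
python3 - <<'E'
from h import *
e,d=ray("side",(254.2-1.3,248.6+1.0)); t=(-295-e[1])/d[1]; P=e+d*t; print(P, np.degrees(np.arctan2(256.3-P[2],P[0]-432.6)), np.hypot(256.3-P[2],P[0]-432.6))
print(proj("side",(432.6,-319,237.5)), (np.array(proj("side",(432.6,-325,237.5)))-[190,180]+.5)*6)
E
```

```text
[ 474.89152184 -295.          181.59381014] 60.48559771840317 85.84630232352416
[233.303266   248.89668623] [265.84023805 432.3071798 ]
```

```bash
python3 - <<'E'
from h import *
plan((544,-6,237.5),0)
E
```

```text
shift [ 0.1233 -0.2835 -0.0036] turn 0.039
```

{"method": "send_rows", "body": {
  "commands": [
    [[0.012,-0.03,0.0],0.02],
    [[0.03,-0.07,0.0],0.039],
    [[0.048,-0.11,0.0],0.039],
    [[0.065,-0.15,0.0],0.039],
    [[0.083,-0.19,0.0],0.039],
    [[0.1,-0.23,0.0],0.039],
    [[0.115,-0.265,0.0],0.039],
    [[0.1233,-0.2835,0.0],0.039]
  ]
}}

```text
clock: 7.12
eef_pos: [544.2, -2.7, 232.6]
eef_rot: [-3.141, 0.002, 0.001]
wrist_force: [0.3, 0.5, -2.8]
finger_gap: 37.5
```

{"method": "send_rows", "body": {
  "commands": [
    [[0,0,0.02],0],
    [[0,0,0.04],0],
    [[0,0,0.0],0],
    [[0,0,0.0],0],
    [[0,0,0.04],0],
    [[0,0,0.0],0],
    [[0,0,0.0],0],
    [[0,0,0.0],0]
  ]
}}

```text
clock: 7.78
eef_pos: [545.3, -6.3, 235.7]
eef_rot: [3.141, -0.005, -0.0]
wrist_force: [-0.0, -0.5, -3.0]
finger_gap: 37.7
```

```bash
cat > look.py <<'E'
import sys
from h import *
s=manip.read_state();print(s["clock"],s["eef_pos"],s["eef_rot"],s["wrist_force"],s["moment"],s["finger_gap"])
tag=sys.argv[1]
o=[]
for n,b in(("side",(225,120,325,220)),("top",(190,125,290,225))):
    im=manip.camera(n)[:,:,::-1]; o.append(cv2.resize(im[b[1]:b[3],b[0]:b[2]],(400,400),interpolation=cv2.INTER_CUBIC))
cv2.imwrite(f"pics/{tag}.png",np.hstack(o))
E
python3 look.py s5
```

```text
7.7833 [545.34979296  -6.27088135 235.68160219] [ 3.14125223e+00 -4.61641797e-03 -2.40327152e-04] [-0.04045676 -0.47954425 -3.03841655] [-0.00594076  0.14788001 -0.02533618] 37.749588729057514
```

View pics/s5.png

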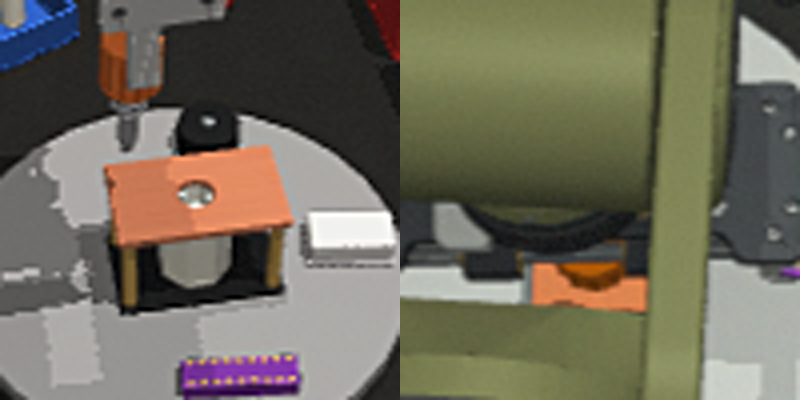

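```bash
python3 - <<'E'
from h import *
f=lambda P:(proj("side",P)-[225,120]+.5)*4
for z in(268,230,235.7,173): print(z,f((545.3,-6.3,z)))
print("finger",f((545.3,-30,235.7)),"hole",f((586,-6,108)))
E
```

```text
268 [133.25818945  20.82182954]
230 [133.59011589  68.08936556]
235.7 [133.541646    61.18707561]
173 [134.05110699 133.73617843]
finger [141.35284019  86.59950759] hole [192.15913591 192.59981841]
```

{"method": "send_rows", "body": {
  "commands": [
    [[0,0,0.0],0],
    [[0,0,0.0],0],
    [[0,0,0.0],0],
    [[0,0,0.0],0],
    [[0,0,0.0],0],
    [[0,0,0.0],0],
    [[0,0,0.0],0],
    [[0,0,0.0],0]
  ],
  "force": 12
}}

```text
clock: 8.55
eef_pos: [544.1, -6.1, 234.3]
eef_rot: [3.142, -0.0, -0.0]
wrist_force: [-0.7, -0.1, -3.3]
finger_gap: 37.7
```

```bash
cat > look2.py <<'E'
import sys
from h import *
s=manip.read_state();print(s["clock"],s["eef_pos"],s["eef_rot"],s["wrist_force"],s["finger_gap"])
b=(225,100,325,200)
im=manip.camera("side")[:,:,::-1]; cv2.imwrite(f"pics/{sys.argv[1]}.png",cv2.resize(im[b[1]:b[3],b[0]:b[2]],(600,600),interpolation=cv2.INTER_CUBIC))
E
python3 look2.py s6
```

```text
8.55 [544.14561108  -6.14081644 234.3395613 ] [ 3.14157014e+00 -2.66039873e-05 -1.61153615e-04] [-0.72467133 -0.08925753 -3.29059616] 37.65092815454756
```

View pics/s6.png

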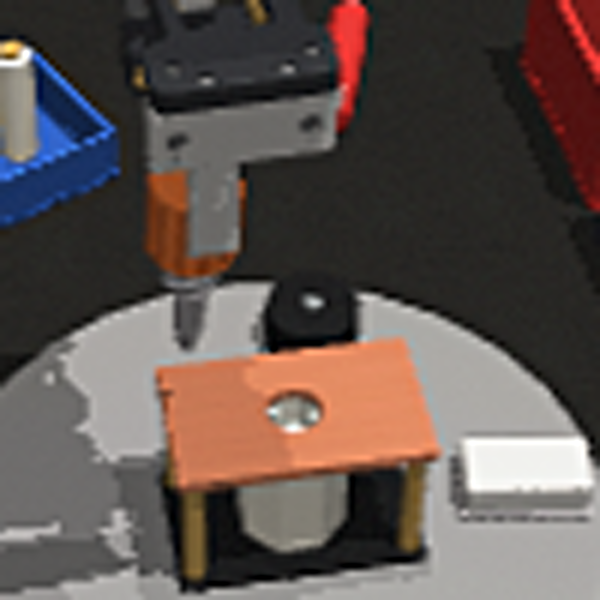

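```bash
python3 - <<'E'
from h import *
for y in(-6.1,-3,-9):
    for p in((255.7,157),):
        e,d=ray("side",p); t=(y-e[1])/d[1]; print("tip",y,e+d*t)
e,d=ray("side",(225+214/6-.5,100+253/6-.5)); t=(-6.1-31.-e[1])/d[1]; print("finger",e+d*t)
print("hole",onz("side",(273.5,168.2),108))
E
```

```text
tip -6.1 [539.02984032  -6.1        159.14828385]
tip -3 [539.62496663  -3.         156.00374117]
tip -9 [538.47310926  -9.         162.0899528 ]
finger [544.63375407 -37.1        240.50761673]
hole [588.11877455  -8.58148222 108.        ]
```

{"method": "send_rows", "body": {
  "commands": [
    [[0.005,0,0.0],0],
    [[0.013,0,0.0],0],
    [[0.023,0.001,0.0],0],
    [[0.033,0.001,0.005],0],
    [[0.042,0.001,0.012],0],
    [[0.047,0.001,0.02],0],
    [[0.049,0.001,0.025],0],
    [[0.049,0.001,0.025],0]
  ]
}}

```text
clock: 9.27
eef_pos: [593.0, -7.1, 207.6]
eef_rot: [-3.141, 0.003, -0.0]
wrist_force: [-1.5, 0.3, -2.7]
finger_gap: 37.7
```

```bash
python3 look2.py s7
```

```text
9.2667 [592.96883391  -7.1164424  207.5967621 ] [-3.14142999e+00  2.55186708e-03 -1.77338840e-04] [-1.45490436  0.32817874 -2.6902748 ] 37.67846574809737
```

View pics/s7.png

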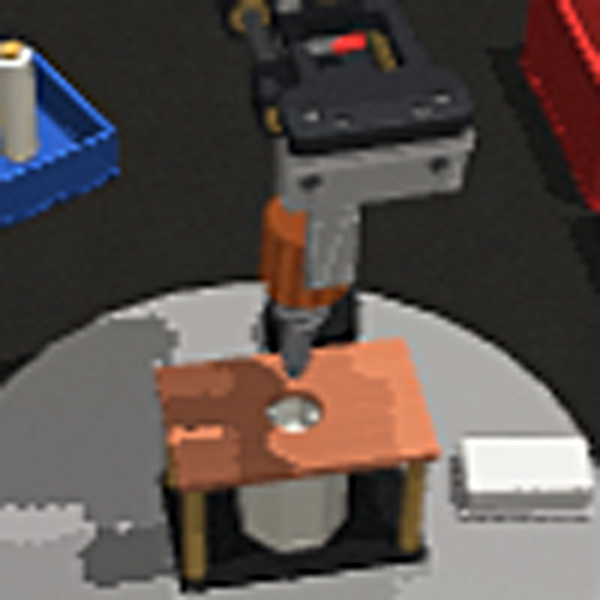

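{"method": "send_rows", "body": {
  "commands": [
    [[0,0,0.005],0],
    [[0,0,0.01],0],
    [[0,0,0.015],0],
    [[0,0,0.02],0],
    [[0,0,0.025],0],
    [[0,0,0.03],0],
    [[0,0,0.033],0],
    [[0,0,0.033],0]
  ]
}}

```text
clock: 9.98
eef_pos: [592.8, -7.1, 175.5]
eef_rot: [-3.142, 0.001, -0.0]
wrist_force: [0.5, 0.1, -4.1]
finger_gap: 37.9
```

```bash
python3 look2.py s8
```

```text
9.9833 [592.84070626  -7.14309262 175.47762626] [-3.14151076e+00  1.20719187e-03 -1.89098071e-04] [ 0.4851314   0.05860286 -4.12466539] 37.94281057267846
```

View pics/s8.png

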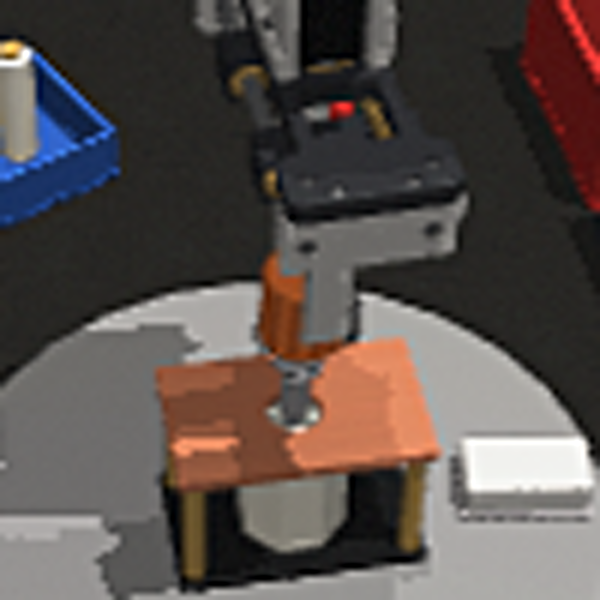

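{"method": "send_rows", "body": {
  "commands": [
    [[0,0,0.002],0],
    [[0,0,0.004],0],
    [[0,0,0.006],0],
    [[0,0,0.008],0],
    [[0,0,0.01],0],
    [[0,0,0.012],0],
    [[0,0,0.014],0],
    [[0,0,0.014],0]
  ]
}}

```text
clock: 10.7
eef_pos: [593.1, -6.9, 161.9]
eef_rot: [-3.141, 0.0, -0.0]
wrist_force: [0.4, 2.9, -3.9]
finger_gap: 37.4
```

{"method": "send_rows", "body": {
  "commands": [
    [[0,-0.001,0],0],
    [[0,-0.002,0.002],0],
    [[0,-0.002,0.004],0],
    [[0,-0.002,0.006],0],
    [[0,-0.002,0.008],0],
    [[0,-0.002,0.009],0],
    [[0,-0.002,0.009],0],
    [[0,-0.002,0.009],0]
  ]
}}

```text
clock: 11.37
eef_pos: [593.0, -5.1, 153.1]
eef_rot: [-3.142, 0.001, -0.0]
wrist_force: [0.3, 2.9, -3.8]
finger_gap: 37.7
```

```bash
python3 look2.py s9
```

```text
11.3667 [593.0129584   -5.12978014 153.07806107] [-3.14152322e+00  5.12764595e-04 -1.99618035e-04] [ 0.27656194  2.92388482 -3.77050249] 37.67097906684231
```

View pics/s9.png

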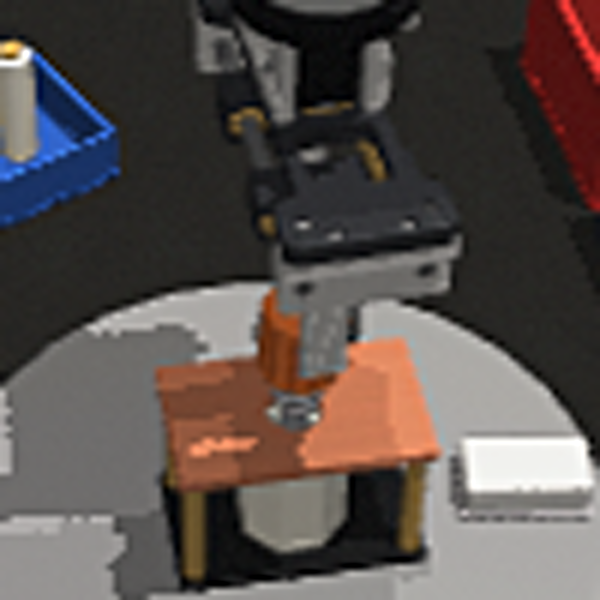

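{"method": "send_rows", "body": {
  "commands": [
    [[0,-0.001,0],0],
    [[0,-0.002,0],0],
    [[0,-0.002,0.001],0],
    [[0,-0.002,0.002],0],
    [[0,-0.002,0.003],0],
    [[0,-0.002,0.004],0],
    [[0,-0.002,0.004],0],
    [[0,-0.002,0.004],0]
  ]
}}

```text
clock: 12.08
eef_pos: [593.1, -3.2, 149.3]
eef_rot: [3.142, 0.0, -0.0]
wrist_force: [0.3, 0.4, -3.3]
finger_gap: 37.7
```

{"method": "send_rows", "body": {
  "commands": [
    [[0,0,0.001],0],
    [[0,0,0.002],0],
    [[0,0,0.003],0],
    [[0,0,0.004],0],
    [[0,0,0.004],0],
    [[0,0,0.004],0],
    [[0,0,0.004],0],
    [[0,0,0.004],0]
  ]
}}

```text
clock: 12.75
eef_pos: [593.2, -3.1, 145.4]
eef_rot: [3.142, -0.0, -0.0]
wrist_force: [-1.1, 0.1, -3.7]
finger_gap: 37.7
```

{"method": "send_rows", "body": {
  "commands": [
    [[0,0,0.001],0],
    [[0,0,0.002],0],
    [[0,0,0.003],0],
    [[0,0,0.004],0],
    [[0,0,0.004],0],
    [[0,0,0.004],0],
    [[0,0,0.004],0],
    [[0,0,0.004],0]
  ]
}}

```text
clock: 13.42
eef_pos: [593.1, -3.2, 141.4]
eef_rot: [-3.142, -0.0, -0.0]
wrist_force: [-0.7, 0.0, -3.4]
finger_gap: 37.7
```

```bash
python3 look2.py s10
```

```text
13.4167 [593.13543971  -3.15759552 141.39035494] [-3.14158549e+00 -3.78946622e-05 -1.94120143e-04] [-0.68946594  0.04137336 -3.44949727] 37.71796993385183
```

View pics/s10.png

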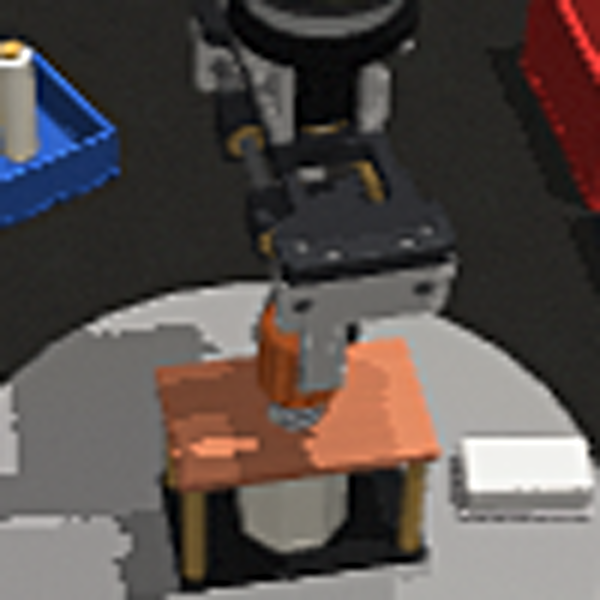

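{"method": "send_rows", "body": {
  "commands": [
    [[0,0,0.001],0],
    [[0,0,0.002],0],
    [[0,0,0.003],0],
    [[0,0,0.003],0],
    [[0,0,0.003],0],
    [[0,0,0.003],0],
    [[0,0,0.003],0],
    [[0,0,0.003],0]
  ]
}}

```text
clock: 14.13
eef_pos: [593.7, -3.2, 139.4]
eef_rot: [3.142, -0.002, -0.0]
wrist_force: [-0.1, -0.2, 5.7]
finger_gap: 37.1
```

{"method": "send_rows", "body": {
  "commands": [
    [[0,0,-0.001],0],
    [[0,0,-0.001],0],
    [[0,0,-0.001],0],
    [[0,0,-0.001],0],
    [[0,0,-0.001],0],
    [[0,0,-0.001],0],
    [[0,0,-0.001],0],
    [[0,0,-0.001],0]
  ],
  "hand": -0.4
}}

```text
clock: 14.8
eef_pos: [593.1, -3.1, 139.3]
eef_rot: [-3.142, 0.0, -0.0]
wrist_force: [-0.5, 0.5, 0.6]
finger_gap: 65.8
```

```bash
python3 look2.py s11
```

```text
14.8 [593.12413849  -3.13106029 139.31558418] [-3.14156057e+00  6.44441960e-05 -1.78831061e-04] [-0.48923704  0.46888504  0.56444393] 65.77844703600279
```

View pics/s11.png

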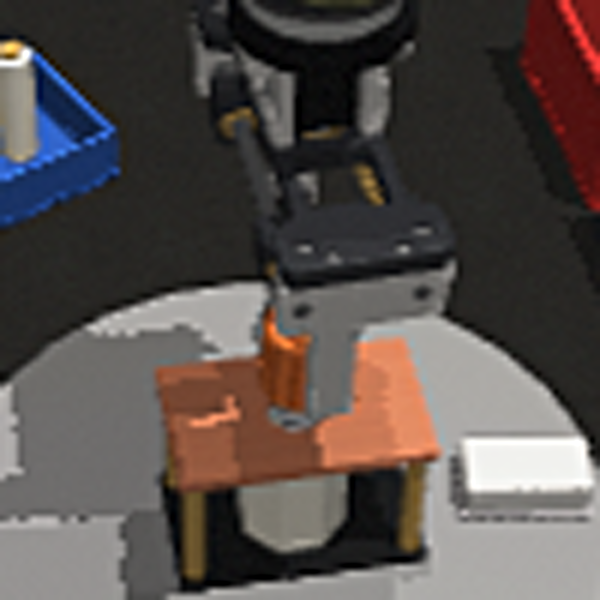

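{"method": "send_rows", "body": {
  "commands": [
    [[0,0,-0.005],0],
    [[0,0,-0.015],0],
    [[0,0,-0.025],0],
    [[0,0,-0.035],0],
    [[0,0,-0.045],0],
    [[0,0,-0.055],-0.12],
    [[0,0,-0.065],-0.24],
    [[0,0,-0.07],-0.36]
  ],
  "hand": -1
}}

```text
clock: 15.52
eef_pos: [593.5, -3.2, 211.7]
eef_rot: [3.141, -0.002, 0.366]
wrist_force: [-0.6, 0.1, 0.2]
finger_gap: 94.1
```

{"method": "send_rows", "body": {
  "commands": [
    [[0,0,-0.005],-0.12],
    [[0,0,-0.01],-0.24],
    [[0,0,-0.01],-0.36],
    [[0,0,-0.01],-0.48],
    [[0,0,-0.01],-0.6],
    [[0,0,-0.01],-0.72],
    [[0,0,-0.01],-0.84],
    [[0,0,-0.01],-0.96]
  ]
}}

```text
clock: 16.18
eef_pos: [593.2, -3.2, 220.4]
eef_rot: [3.141, -0.0, 1.326]
wrist_force: [0.5, 0.5, 1.1]
finger_gap: 94.1
```

{"method": "send_rows", "body": {
  "commands": [
    [[0,0,0],-0.12],
    [[0,0,0],-0.24],
    [[0,0,0],-0.36],
    [[0,0,0],-0.48],
    [[0,0,0],-0.6],
    [[0,0,0],-0.72],
    [[0,0,0],-0.84],
    [[0,0,0],-0.96]
  ]
}}

```text
clock: 16.85
eef_pos: [593.2, -3.1, 220.4]
eef_rot: [3.141, 0.001, 2.286]
wrist_force: [0.3, -0.2, 0.3]
finger_gap: 94.2
```

```bash
python3 look.py s12; python3 look2.py s12b;python3 -c "
from h import *
print(manip.read_state()['joints'])"
```

```text
16.85 [593.20746511  -3.13377656 220.37106403] [3.14100249e+00 5.79571575e-04 2.28575179e+00] [ 0.25421574 -0.18296474  0.33686169] [-0.04791679 -0.03829458 -0.03083739] 94.21622134563296
16.95 [593.23165156  -3.16649384 220.2770688 ] [3.14102968e+00 6.48081827e-04 2.28223958e+00] [-0.88556943 -0.43091796  0.44440428] 94.2410699395065
[-6.70504209e-02  3.86279991e-01  1.37156963e+00  2.05622487e-05
  1.38301090e+00 -7.72963436e-01]
```

View pics/s12.png

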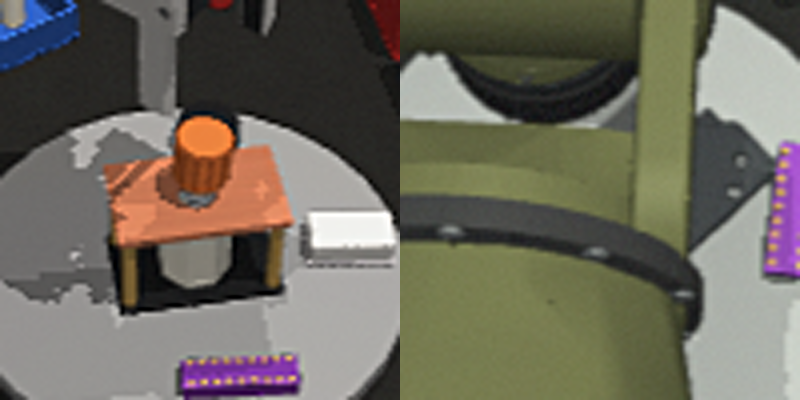

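View pics/s12b.png

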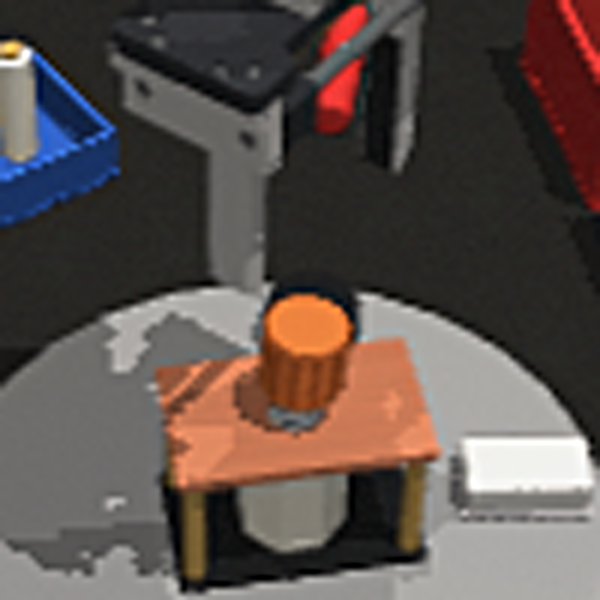

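```bash
python3 - <<'E'
from h import *
f=lambda P:(proj("side",P)-[225,100]+.5)*6
h=f((588,-8.6,108)); 
for P in((588,-8.6,163),(594,-8.6,163),(588,-3,163),(588,-14,163)): print(P,f(P)-h)
E
```

```text
(588, -8.6, 163) [  3.30040308 -85.85365784]
(594, -8.6, 163) [ 16.54186324 -87.83598904]
(588, -3, 163) [  0.40720366 -94.56089555]
(588, -14, 163) [  6.10972364 -77.39885805]
```

{"method": "send_rows", "body": {
  "commands": [
    [[0.001,-0.001,0],-0.12],
    [[0.002,-0.002,0],-0.24],
    [[0.003,-0.0036,0],-0.36],
    [[0.003,-0.0036,0],-0.48],
    [[0.003,-0.0036,0],-0.6],
    [[0.003,-0.0036,0],-0.72],
    [[0.003,-0.0036,0],-0.84],
    [[0.003,-0.0036,0],-0.96]
  ]
}}

```text
clock: 17.67
eef_pos: [588.5, -3.2, 219.8]
eef_rot: [-3.142, 0.0, -3.042]
wrist_force: [0.1, 0.8, -0.8]
finger_gap: 93.7
```

{"method": "send_rows", "body": {
  "commands": [
    [[0,0,0],-0.12],
    [[0,0,0.005],-0.24],
    [[0,0,0.015],-0.36],
    [[0,0,0.025],-0.48],
    [[0,0,0.035],-0.6],
    [[0,0,0.045],-0.62],
    [[0,0,0.05],-0.62],
    [[0,0,0.05],-0.62]
  ]
}}

```text
clock: 18.33
eef_pos: [588.0, -3.2, 168.3]
eef_rot: [3.14, -0.001, -2.429]
wrist_force: [-0.6, -0.2, -0.7]
finger_gap: 94.1
```

```bash
python3 look2.py s13;python3 -c "
from h import *
print(manip.read_state()['joints']); plan((588.5,-3,130))"
```

```text
18.3333 [588.04322124  -3.21535937 168.33755483] [ 3.14035622e+00 -1.21148705e-03 -2.42909001e+00] [-0.63327866 -0.22595305 -0.656446  ] 94.07011258738736
[-6.77348910e-02  4.15420265e-01  1.45089736e+00 -4.27730850e-05
  1.27583055e+00 -2.35195426e+00]
shift [-0.0003  0.0001  0.0392] turn 0
```

View pics/s13.png

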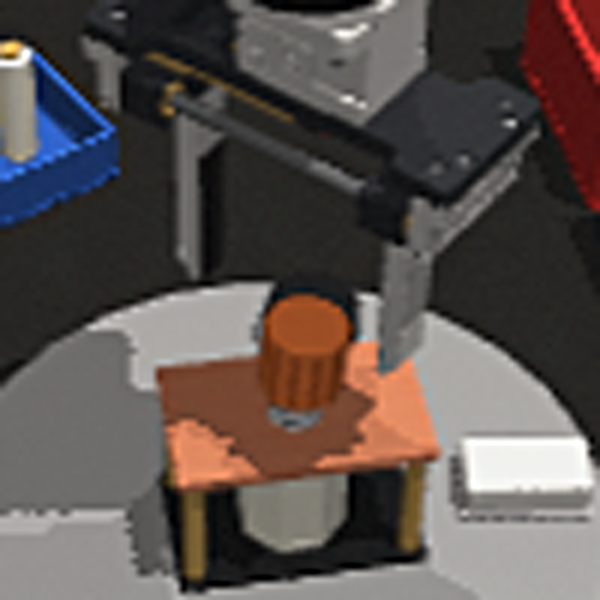

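Jaws straddle the knob. Descend 38 mm and close.

{"method": "send_rows", "body": {
  "commands": [
    [[0,0,0.005],0],
    [[0,0,0.012],0],
    [[0,0,0.02],0],
    [[0,0,0.028],0],
    [[0,0,0.034],0],
    [[0,0,0.037],0],
    [[0,0,0.038],0],
    [[0,0,0.038],0]
  ],
  "hand": -0.2
}}

```text
clock: 19.05
eef_pos: [588.4, -3.2, 131.1]
eef_rot: [3.141, -0.0, -2.423]
wrist_force: [-0.3, -0.4, -0.5]
finger_gap: 56.7
```

{"method": "send_rows", "body": {
  "commands": [
    [[0,0,0],0],
    [[0,0,0],0],
    [[0,0,0],0],
    [[0,0,0],0],
    [[0,0,0],0],
    [[0,0,0],0],
    [[0,0,0],0],
    [[0,0,0],0]
  ],
  "hand": 1,
  "force": 40
}}

```text
clock: 19.72
eef_pos: [588.6, -3.2, 131.6]
eef_rot: [-3.141, 0.0, -2.423]
wrist_force: [-0.2, 0.7, 2.3]
finger_gap: 37.6
```

```bash
python3 look2.py s14
```

```text
19.7167 [588.58300457  -3.21483154 131.61332034] [-3.14127936e+00  3.80119403e-04 -2.42340637e+00] [-0.21983463  0.66407869  2.27360403] 37.61167868614809
```

View pics/s14.png

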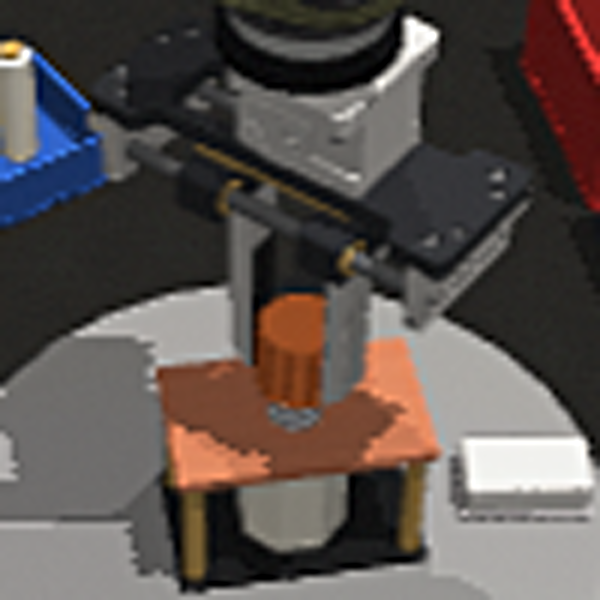

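{"method": "send_rows", "body": {
  "commands": [
    [[0,0,0.0005],0],
    [[0,0,0.001],0],
    [[0,0,0.0015],0],
    [[0,0,0.002],0],
    [[0,0,0.0025],0],
    [[0,0,0.003],0],
    [[0,0,0.0035],0],
    [[0,0,0.004],0]
  ]
}}

```text
clock: 20.43
eef_pos: [588.8, -3.1, 128.6]
eef_rot: [-3.141, 0.001, -2.423]
wrist_force: [-4.0, 0.9, 15.8]
finger_gap: 37.2
```

{"method": "send_rows", "body": {
  "commands": [
    [[0,0,0],0],
    [[0,0,0.0002],0.07],
    [[0,0,0.0004],0.14],
    [[0,0,0.0006],0.21],
    [[0,0,0.0008],0.28],
    [[0,0,0.001],0.35],
    [[0,0,0.0012],0.42],
    [[0,0,0.0014],0.49]
  ]
}}

```text
clock: 21.1
eef_pos: [588.8, -3.2, 127.0]
eef_rot: [-3.141, 0.001, -2.917]
wrist_force: [-1.7, 0.1, 10.4]
finger_gap: 37.4
```

{"method": "send_rows", "body": {
  "commands": [
    [[0,0,0.0008],0.05],
    [[0,0,0.0012],0.14],
    [[0,0,0.0016],0.23],
    [[0,0,0.002],0.32],
    [[0,0,0.0024],0.41],
    [[0,0,0.0028],0.5],
    [[0,0,0.0031],0.59],
    [[0,0,0.0034],0.68]
  ]
}}

```text
clock: 21.77
eef_pos: [588.9, -3.1, 124.2]
eef_rot: [3.141, 0.002, 2.686]
wrist_force: [-3.7, 1.6, 15.6]
finger_gap: 37.4
```

```bash
python3 look2.py s15
```

```text
21.7667 [588.92549872  -3.11856919 124.17171126] [3.14069354e+00 1.81175103e-03 2.68551426e+00] [-3.74265828  1.60456716 15.58287533] 37.44761037437108
```

View pics/s15.png

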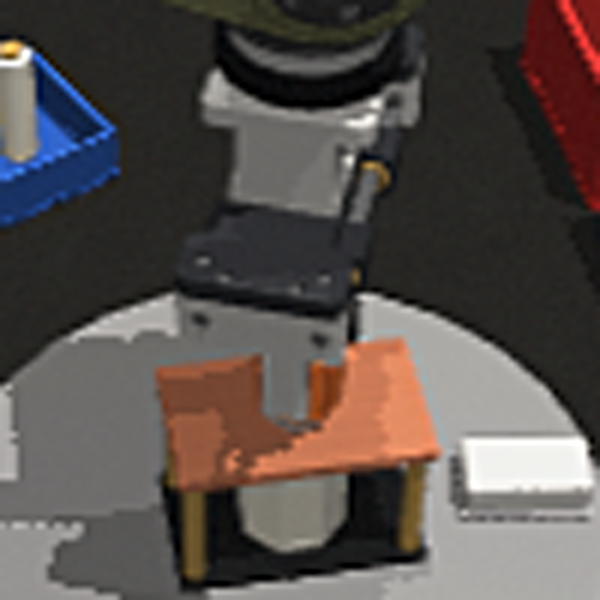

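{"method": "send_rows", "body": {
  "commands": [
    [[0.0003,-0.0001,0.0004],0.07],
    [[0.0006,-0.0003,0.0008],0.16],
    [[0.0009,-0.0004,0.0012],0.25],
    [[0.0009,-0.0004,0.0015],0.34],
    [[0.0009,-0.0004,0.0018],0.43],
    [[0.0009,-0.0004,0.0022],0.52],
    [[0.0009,-0.0004,0.0026],0.61],
    [[0.0009,-0.0004,0.0029],0.7]
  ]
}}

```text
clock: 22.48
eef_pos: [588.7, -3.1, 121.6]
eef_rot: [3.138, 0.002, 1.986]
wrist_force: [0.1, 2.0, 15.2]
finger_gap: 37.2
```

{"method": "send_rows", "body": {
  "commands": [
    [[0,0,0.0004],0.07],
    [[0,0,0.0008],0.16],
    [[0,0,0.0012],0.25],
    [[0,0,0.0015],0.34],
    [[0,0,0.0018],0.43],
    [[0,0,0.0021],0.52],
    [[0,0,0.0024],0.61],
    [[0,0,0.0027],0.7]
  ]
}}

```text
clock: 23.15
eef_pos: [588.9, -3.2, 119.0]
eef_rot: [3.137, -0.001, 1.285]
wrist_force: [0.7, 0.1, 14.8]
finger_gap: 37.8
```

```bash
python3 -c "
from h import *
s=manip.read_state();print(s['joints'],s['moment'],s['effort'])"
```

```text
[-6.76686594e-02  4.63642201e-01  1.50470196e+00  9.57345275e-05
  1.16862696e+00  2.17623544e-01] [ 0.03863858 -0.03181303  0.06394538] [ -0.50383816 -51.18151546 -26.71989441  -0.0805044    0.19282336
  -2.21342906]
```

{"method": "send_rows", "body": {
  "commands": [
    [[0,0,0.0004],0.07],
    [[0,0,0.0008],0.16],
    [[0,0,0.0012],0.25],
    [[0,0,0.0015],0.34],
    [[0,0,0.0018],0.43],
    [[0,0,0.0021],0.52],
    [[0,0,0.0024],0.61],
    [[0,0,0.0027],0.7]
  ]
}}

```text
clock: 23.82
eef_pos: [588.7, -3.4, 116.2]
eef_rot: [3.139, -0.003, 0.585]
wrist_force: [0.6, -0.8, 14.2]
finger_gap: 37.1
```

```bash
python3 -c "
from h import *
s=manip.read_state();print(s['joints'],s['moment'],s['effort'])"; python3 look2.py s16
```

```text
[-6.78790091e-02  4.66752885e-01  1.50721748e+00 -2.63021103e-04
  1.16337913e+00  9.17647699e-01] [-0.23388912  0.04774065  0.02319038] [  0.4925579  -51.70520425 -27.12717533   0.28674706   0.05821895
  -2.2319001 ]
23.8167 [588.73136167  -3.40501789 116.19979844] [ 3.13882199 -0.00322277  0.58537779] [ 0.56041037 -0.80388839 14.19359772] 37.075384121503596
```

View pics/s16.png

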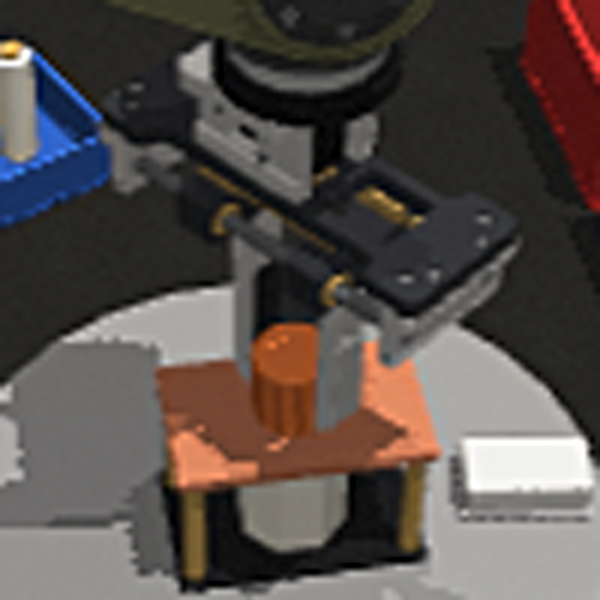

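{"method": "send_rows", "body": {
  "commands": [
    [[0,0,0.0002],0.07],
    [[0,0,0.0004],0.14],
    [[0,0,0.0006],0.21],
    [[0,0,0.0008],0.28],
    [[0,0,0.001],0.35],
    [[0,0,0.0012],0.42],
    [[0,0,0.0014],0.49],
    [[0,0,0.0016],0.56]
  ]
}}

```text
clock: 24.53
eef_pos: [588.9, -3.9, 115.2]
eef_rot: [3.14, -0.005, 0.026]
wrist_force: [-1.1, -4.6, 19.9]
finger_gap: 37.2
```

```bash
cat > st.py <<'E'
from h import *
s=manip.read_state();print(s['joints'][5],s['moment'],s['effort'][5],s["eef_rot"][2],s["eef_pos"])
E
python3 st.py
```

```text
1.4765293892443325 [-0.69780618  0.49780227  0.21536775] -1.58514104783535 0.026391455711079148 [588.9283105   -3.86751805 115.15438324]
```

{"method": "send_rows", "body": {
  "commands": [
    [[0,0,0],0.05],
    [[0,0,0],0.1],
    [[0,0,0],0.15],
    [[0,0,0],0.2],
    [[0,0,0],0.25],
    [[0,0,0],0.3],
    [[0,0,0],0.35],
    [[0,0,0],0.35]
  ]
}}

```text
clock: 25.2
eef_pos: [589.0, -4.1, 115.0]
eef_rot: [3.142, -0.005, -0.323]
wrist_force: [2.1, -5.5, 17.2]
finger_gap: 37.5
```

```bash
python3 st.py
```

```text
1.8261907401130841 [-0.85345243  0.17468643  0.15036249] 1.2939437851309776 -0.32340030851548174 [588.95349815  -4.1214489  115.00964409]
```

{"method": "send_rows", "body": {
  "commands": [
    [[0,0,0],0.05],
    [[0,0,0],0.1],
    [[0,0,0],0.15],
    [[0,0,0],0.2],
    [[0,0,0],0.25],
    [[0,0,0],0.3],
    [[0,0,0],0.35],
    [[0,0,0],0.35]
  ]
}}

```text
clock: 25.87
eef_pos: [587.8, -3.7, 114.6]
eef_rot: [-3.141, -0.002, -0.673]
wrist_force: [-7.3, -3.5, 18.6]
finger_gap: 37.2
```

```bash
python3 st.py
```

```text
2.1760427097386565 [-0.2851514   1.57957999  0.31157828] 1.4283009991049767 -0.6730693375840984 [587.8461813   -3.68847802 114.56233721]
```

{"method": "send_rows", "body": {
  "commands": [
    [[0,0,0],0.04],
    [[0,0,0],0.08],
    [[0,0,0],0.12],
    [[0,0,0],0.16],
    [[0,0,0],0.2],
    [[0,0,0],0.2],
    [[0,0,0],0.2],
    [[0,0,0],0.2]
  ]
}}

```text
clock: 26.53
eef_pos: [587.5, -2.9, 114.4]
eef_rot: [-3.141, -0.0, -0.87]
wrist_force: [-9.3, 2.5, 19.6]
finger_gap: 37.2
```

```bash
python3 st.py; python3 look2.py s17
```

```text
2.372899732142415 [0.57238066 2.00990498 0.33965823] 0.37798885256052017 -0.8696166551122597 [587.45446263  -2.91884642 114.37010125]
26.5333 [587.45446263  -2.91884642 114.37010125] [-3.14097350e+00 -2.83707515e-04 -8.69616655e-01] [-9.30917636  2.47052696 19.59323486] 37.15225680875654
```

View pics/s17.png

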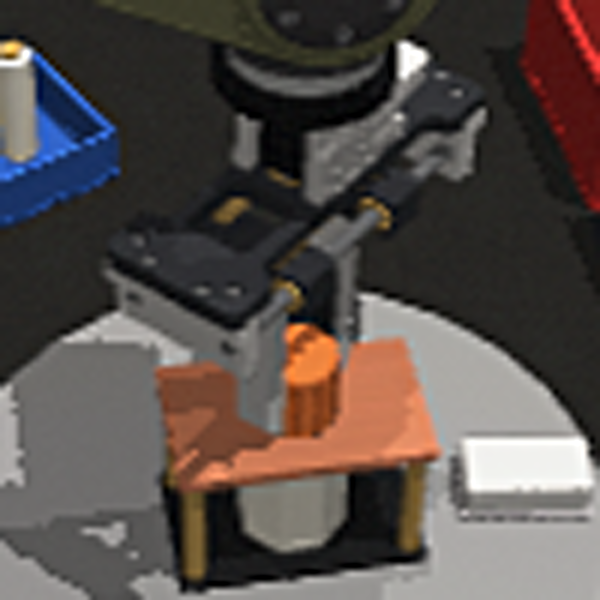

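{"method": "send_rows", "body": {
  "commands": [
    [[0,0,0],0],
    [[0,0,0],0],
    [[0,0,0],0],
    [[0,0,0],0],
    [[0,0,0],0],
    [[0,0,0],0],
    [[0,0,0],0],
    [[0,0,0],0]
  ],
  "hand": -0.6
}}

```text
clock: 27.25
eef_pos: [587.5, -3.2, 112.6]
eef_rot: [3.142, 0.0, -0.87]
wrist_force: [-0.7, -0.7, 0.3]
finger_gap: 75.5
```

{"method": "send_rows", "body": {
  "commands": [
    [[0,0,-0.01],0],
    [[0,0,-0.02],0],
    [[0,0,-0.035],0],
    [[0,0,-0.05],-0.12],
    [[0,0,-0.06],-0.24],
    [[0,0,-0.06],-0.36],
    [[0,0,-0.06],-0.48],
    [[0,0,-0.06],-0.6]
  ],
  "hand": -1
}}

```text
clock: 27.92
eef_pos: [587.7, -3.2, 174.2]
eef_rot: [-3.141, -0.002, -0.264]
wrist_force: [0.0, -0.5, -0.8]
finger_gap: 93.9
```

{"method": "send_rows", "body": {
  "commands": [
    [[0,0,0],-0.12],
    [[0,0,0],-0.24],
    [[0,0,0],-0.36],
    [[0,0,0],-0.48],
    [[0,0,0],-0.6],
    [[0,0,0],-0.72],
    [[0,0,0],-0.84],
    [[0,0,0],-0.96]
  ]
}}

```text
clock: 28.58
eef_pos: [587.7, -3.2, 174.0]
eef_rot: [3.141, -0.001, 0.696]
wrist_force: [-0.3, -0.6, -0.5]
finger_gap: 94.2
```

{"method": "send_rows", "body": {
  "commands": [
    [[0,0,0],-0.12],
    [[0,0,0],-0.24],
    [[0,0,0],-0.36],
    [[0,0,0],-0.48],
    [[0,0,0],-0.6],
    [[0,0,0],-0.72],
    [[0,0,0],-0.84],
    [[0,0,0],-0.96]
  ]
}}

```text
clock: 29.25
eef_pos: [587.7, -3.2, 174.0]
eef_rot: [3.14, 0.0, 1.656]
wrist_force: [-1.0, -1.0, -0.8]
finger_gap: 94.1
```

```bash
python3 st.py; python3 look2.py s18
```

```text
-0.15270512396229727 [-0.01784031  0.03177818  0.00588338] 3.0176925659179688 1.6557747622756809 [587.69594022  -3.18549717 174.0382217 ]
29.25 [587.69594022  -3.18549717 174.0382217 ] [3.14024529e+00 2.21046665e-04 1.65577476e+00] [-1.03129825 -0.98061634 -0.79665923] 94.10551647081677
```

View pics/s18.png

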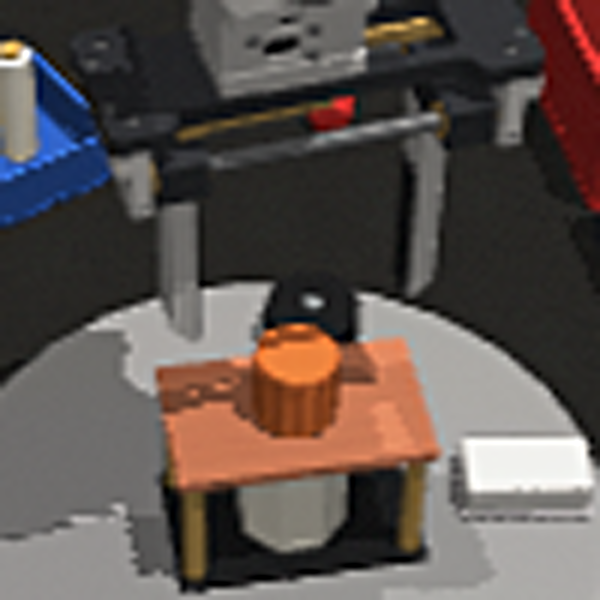

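{"method": "send_rows", "body": {
  "commands": [
    [[0,0,0.01],0],
    [[0,0,0.02],0],
    [[0,0,0.03],0],
    [[0,0,0.04],0],
    [[0,0,0.05],0],
    [[0,0,0.056],0],
    [[0,0,0.059],0],
    [[0,0,0.059],0]
  ],
  "hand": -0.2
}}

```text
clock: 29.97
eef_pos: [587.2, -3.2, 112.8]
eef_rot: [-3.14, -0.0, 1.649]
wrist_force: [-0.7, 0.3, -0.7]
finger_gap: 56.4
```

{"method": "send_rows", "body": {
  "commands": [
    [[0,0,0],0],
    [[0,0,0],0],
    [[0,0,0],0],
    [[0,0,0],0],
    [[0,0,0],0],
    [[0,0,0],0],
    [[0,0,0],0],
    [[0,0,0],0]
  ],
  "hand": 1,
  "force": 50
}}

```text
clock: 30.63
eef_pos: [588.1, -3.1, 114.2]
eef_rot: [3.14, 0.0, 1.65]
wrist_force: [5.4, 0.8, 0.1]
finger_gap: 37.3
```

```bash
python3 st.py
```

```text
-0.14680579668376054 [-0.01416662 -0.77151778  0.01545822] 0.07035075221210718 1.64989303886043 [588.12544775  -3.14902074 114.23332274]
```

{"method": "send_rows", "body": {
  "commands": [
    [[0,0.0007,0],0],
    [[0,0.0007,0.0005],0.04],
    [[0,0.0007,0.001],0.08],
    [[0,0.0007,0.001],0.12],
    [[0,0.0007,0.001],0.16],
    [[0,0.0007,0.001],0.2],
    [[0,0.0007,0.001],0.24],
    [[0,0.0007,0.001],0.24]
  ]
}}

```text
clock: 31.3
eef_pos: [588.6, -3.1, 114.2]
eef_rot: [3.14, 0.0, 1.409]
wrist_force: [-2.2, 0.3, 11.9]
finger_gap: 37.5
```

```bash
python3 st.py
```

```text
0.09488109346780439 [0.07075139 0.70908528 0.95745175] 1.7723548784852028 1.4088760194038694 [588.57432354  -3.05271326 114.16874982]
```

{"method": "send_rows", "body": {
  "commands": [
    [[0,0,0],0],
    [[0,0,0],0],
    [[0,0,0],0],
    [[0,0,0],0],
    [[0,0,0],0],
    [[0,0,0],0],
    [[0,0,0],0],
    [[0,0,0],0]
  ],
  "hand": -0.6
}}

```text
clock: 31.97
eef_pos: [588.1, -3.2, 112.6]
eef_rot: [-3.141, 0.0, 1.41]
wrist_force: [-0.7, -0.7, 0.5]
finger_gap: 75.3
```

{"method": "send_rows", "body": {
  "commands": [
    [[0,0,-0.01],0],
    [[0,0,-0.02],0],
    [[0,0,-0.035],0],
    [[0,0,-0.05],0],
    [[0,0,-0.07],0],
    [[0,0,-0.085],0],
    [[0,0,-0.1],0],
    [[0,0,-0.1],0]
  ],
  "hand": -1
}}

```text
clock: 32.63
eef_pos: [589.2, -3.2, 216.9]
eef_rot: [3.136, -0.0, 1.41]
wrist_force: [0.2, 0.6, -0.1]
finger_gap: 94.0
```

```bash
python3 st.py; python3 look2.py s19
python3 - <<'E'
from h import *
# cap ellipse in s18/s19 -> height at known axis, compare
for t in("s12b","s18","s19"):
    im=cv2.imread(f"pics/{t}.png"); hsv=cv2.cvtColor(im,cv2.COLOR_BGR2HSV)
    m=cv2.inRange(hsv,(5,175,90),(16,255,255))
    k,l,s,c=cv2.connectedComponentsWithStats(m)
    for i in range(1,k):
        if s[i,4]>1000: print(t,s[i],c[i])
E
```

```text
0.09341479018018656 [-0.08539099  0.0542506  -0.03969978] -0.0017545753871672787 1.4098377416681052 [589.23392669  -3.19536494 216.91051494]
32.6333 [589.23392669  -3.19536494 216.91051494] [ 3.13577891e+00 -4.97331882e-04  1.40983774e+00] [ 0.20340236  0.58122331 -0.05254457] 93.97084897849379
s12b [ 258  295   95  115 8627] [304.18569607 351.45299641]
s18 [ 252  324   89  114 8440] [296.03116114 380.33566351]
s19 [ 252  325   89  113 8398] [295.96653965 380.59704692]
```

View pics/s19.png

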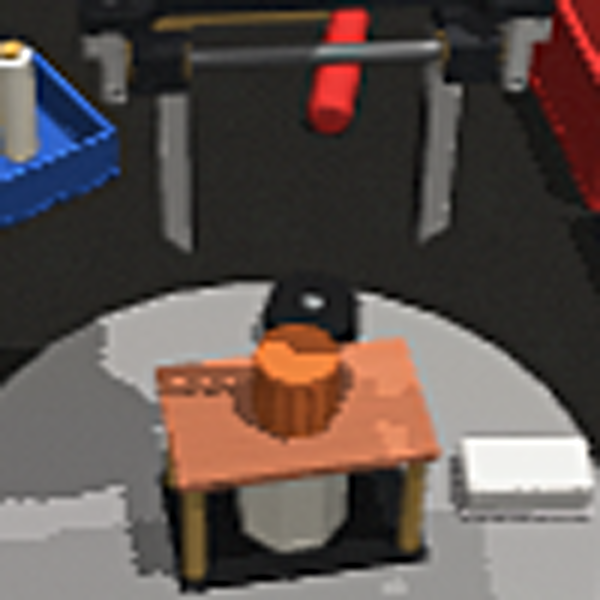

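{"method": "send_rows", "body": {
  "commands": [
    [[0,0,0],0],
    [[0,0,0],0],
    [[0,0,0],0],
    [[0,0,0],0],
    [[0,0,0],0],
    [[0,0,0],0],
    [[0,0,0],0],
    [[0,0,0],0]
  ]
}}

```text
clock: 33.35
eef_pos: [588.1, -3.1, 212.6]
eef_rot: [-3.141, 0.0, 1.41]
wrist_force: [-0.2, -0.2, -0.4]
finger_gap: 94.1
```

```bash
python3 -c "
from h import *
s=manip.read_state();print(s['clock'],s['wrist_force']);print(manip.sign_off())"
```

```text
33.35 [-0.2243368  -0.16705468 -0.42944097]
the job is handed in; nothing more can be done
None
```

I took the screw from the cradle, let it swing upright in the grip, stood it in the hole and let go. I then took it again by the knob, pushed down at about 15 N and turned it clockwise about 275° until it followed the thread down. A fresh grip tightened it, and I handed the job in at 33.4 s with no verdict reported.

**Standing in the hole:** after I let go, the side view showed it leaning about 0.1 rad, under the 0.2 rad limit.

**Turning in:** the tool sank about 3.75 mm per radian, against 3.82 for the thread, until it stopped sinking on the copper. The first grip ended at only 0.34 N m. The fresh grip reached 0.96 N m within 0.24 rad, well over the 0.4 N m needed. I did not rule out some slip of the pads.

**Final checks:**
- **Knob:** the last side picture shows it upright and centred on the copper. Its image dropped about 17 mm from the standing position, so it looks home to within about half a millimetre.
- **Gripper:** it was open about 70 mm above the knob, with wrist forces near zero.
- **Other parts:** the buzzer, oscillator and spare standoff look unmoved in that picture. I took no final picture or measurement of the DIP socket and spare plate, but nothing went near them.

**Disagreement:** the two cameras differed by about 7 mm in y. I settled the hole's position from the side forces during insertion instead.

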